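# Seat a taper plug gauge and drift it out again

## Task

Try the taper plug gauge in the adapter sleeve. Push its knob down lightly and turn it clockwise (seen from above) until the hidden tang drops into the slot, press the plug fully home and let go; then push the drift wedge through the slot until it has broken the plug loose and raised it clearly, about 10 mm, without helping the plug by hand. Leave the plug standing raised on the wedge, and do not disturb the glass beaker and the white viscosity cup near by.

Things in the scene. Friction and masses are not known exactly. Their poses are not given: they have to be found in the camera images.
- sleeve: Fixed bench stand: dark base plate 265 x 90 x 25 mm; on it an aluminium sleeve block, 80 x 80 mm, 94 mm tall, with an upright tapered bore that holds the plug. Origin: on the worktop below the bore's axis. z up; x is the direction in which the wedge is driven. From x = -40 to -208 mm the base carries a channel, 13 mm between two ribs 12 mm high, that leads the wedge to the slot.
- sleeve_mouth (a point): Centre of the sleeve's top face, on the bore's axis, 119 mm above the worktop; axes as the stand's.
- slot (a point): Middle of the slot's floor below the bore, on the bore's axis, 25 mm above the worktop. The slot is 13 mm wide and 36 mm tall and runs along the stand's x right through the foot of the block, in line with the channel.
- plug: Steel taper plug gauge, about 0.3 kg, upright in the sleeve. Origin: centre of the underside of its collar (50 mm diameter, 8 mm thick), z up. Below is a shank tapering from 37 to 24 mm over 60 mm. At the start the collar stands 12 mm above the sleeve's face; fully home it rests on the face. The last 7 mm are gripped by the taper: about 10 to 15 N to press in.
- plug_knob (a point): Centre of the plug's knob, a knurled cylinder 42 mm in diameter and 34 mm tall, 35 mm above the collar's underside (at the start 166 mm above the worktop, 154 mm when home). A neck 10 mm tall parts it from the collar. Knob and shank turn together.
- plug_tang (a point): End of the plug's tang (flat, 24 x 10 mm, 20 mm long), out of sight, 80 mm below the collar's underside. At the start it lies across the slot on a ledge. Its angle to the knob changes from time to time and is not given: a clockwise turn of 0.4 to 1 rad lines it up. It drops in within about 0.12 rad of true: turn slowly, or in steps under 0.15 rad, with a light push (5 to 10 N).
- wedge: Loose steel drift wedge, 150 mm long, 10 mm thick, 0.2 kg, on edge in the channel, thin end toward the slot. Origin: under the middle of its butt face, on the slot's floor; x along it to the thin end, z up. Height 40 mm behind the head, 10 mm at the tip. It meets a home plug with the butt about 140 mm short of the bore's axis, then lifts 1 mm per 5 mm; 90 mm short gives about 10 mm.
- wedge_butt (a point): Middle of the wedge's butt face, the face to push, on a head 22 mm wide that spans 39 to 87 mm above the worktop; this point is 70 mm above it. At the start 165 to 190 mm short of the bore's axis. Pushing takes about 6 to 15 N; the wedge stays where it is left.
- beaker: Bystander: clear glass beaker 68 mm in diameter, 72 mm tall. Origin: centre of its underside. It stands in front of the tall fixed lab disperser that fills the left half of the worktop (y above 0.03 m, x above 0.47 m): swing the arm past the front of it.
- visc_cup: Bystander: white cone-topped viscosity cup 72 mm in diameter, 67 mm tall. Origin: centre of its underside.
Mind the look-alikes: they are no part of the job. There is more than one size of the plug; the job needs the largest.

How it is judged:
By the outcome, as a careful person would: the job done as asked, in the order asked, and still so for the second after the job is handed in, with the robot touching nothing.
It also fails if it takes over 54 s, if anything falls off the work surface, if the arm or the gripper's body presses on something with over 40 N, if the wrist force passes 120 N, or if a joint passes its speed limit or range.

## Robot

A 6-joint arm with a two-finger parallel gripper is mounted at the origin on a cart in front of the work surface, level with it; the furniture and walls round the work are solid. World frame = base frame: x ahead of the robot, y to its left, z up, the work surface at z = 0. Lengths are in m, angles in rad, forces in N, time in s.
With the tool pointing down it reaches from about 0.25 to 0.8 m from the base axis. Payload 3.9 kg.
Tool frame: the origin (TCP) lies on the centre line of the jaws, within the pads' length; the fingertips stand 14 mm ahead of it and the grasp point (between the pads) lies 5 mm behind it; z points along the fingers, y is the line along which they close (so a half turn about z gives the same grasp; the last joint's range is limited). The gripper opens to 85 mm and grips with 20 to 120 N. Pads are 22 mm wide; open, the fingers measure 114 mm over their backs; the gripper's body (76 mm by 85 mm) begins 54 mm behind the grasp point. The pads swing forward as they close: fully open they stand 13 mm farther back than shut.
Start: joints at [0, 0.26, -0.138, 1.173, 0, 1.571], TCP at [0.525, -0, 0.245] pointing down, gripper open.
Joint ranges: [-2.78, 2.78], [-0.83, 1.72], [-1.28, 1.37], [-1.9, 2.12], [-1.57, 1.48], [-3.14, 3.14]. Speed limits (rad/s): [2.57, 2.57, 3.14, 3.14, 3.14, 3.14].

## Interface

Orientations are given as a rotation vector (axis times angle).
In Python, from workcell import env gives the robot as it stands.
- The arm moves only by the shell command python3 -m pendant 'ROWS'. ROWS is JSON, a list of rows, each a list of 5 numbers: the shift along the tool's x, y, z in m, then the turn about the tool's z in rad, then the finger opening in m, from 0 to 0.0854. In form: [[tx, ty, tz, roll, grip], ...]. A call has 1 to 20 rows; each row is the pose to reach, as a shift and turn from the pose commanded when the call began, along the tool's axes at that moment; what a row does not reach only later rows make up. A row lasts 1/12 s, in which the tool goes at most 41.7 mm and 7.16 degrees, less where a joint would pass 70% of its speed; a pose out of reach is approached as far as the arm can. A call with a gripper value outside its range is refused whole. The fingers move at their own pace and stop on an object; the grip force is fixed at half the most. Time passes only in rows, so rows that repeat a pose let the fingers close. It gives the time, the measured TCP pose, the force, the opening and the grip force at its end, in the units of the state.
- env.state(): the state, without advancing time (a new reading comes with each control period).
- env.read_camera(name): name is "scene" or "side" or "wrist"; returns the picture (384x512x3 uint8, blue, green, red); there is no depth.
- env.calibration(name): a dict with "intrinsics" (3x3 intrinsics, pixels), "cam_to_world" (4x4, takes a point from camera to world coordinates); the wrist camera has in their place "T_tool_cam" (4x4, takes a point from camera to tool coordinates, whose origin is the TCP and whose axes are the flange's). Camera axes: x right, y down, z forward; pixel columns grow to the right and rows downward; lengths in m; the calibration is good to about 2 mm. The wrist camera is an equidistant fisheye: a pixel r from the principal point sees the ray r / f radians off the axis. A picture is of the moment at which its call begins: read the wrist's pose just before it. calibration takes no time and is no camera call.
- env.job_done(): hands the job in; it is judged then, once.
The state is a dict: "clock": time; "joint_pos": joint angles; "joint_vel": joint speeds; "joint_efforts": joint torques, N m; "position": TCP position; "orientation": TCP orientation; "contact_force": force on the tool from outside, world axes, zero at the start; "ft_torque": the same for the moment, N m; "grip_width": opening from 0.0 (shut) to 1.0 (fully open); "grasp_force": force on a finger pad.
Only numpy, scipy, OpenCV 4.12 (cv2) and the standard library are available. Lean on these libraries where they do the work, as an engineer would, in place of code of your own. Each camera call takes 0.05 s, during which the arm holds its last target. There are 200 camera calls.

## Working session

There is one attempt and no reset: what is moved stays moved. The work goes in short steps, Python scripts to look and compute and a shell command to move; the robot and the scene stay as the last step left them, time stands still between calls to the robot, and variables do not carry over. Pictures are saved under pics/ and viewed, at most 10 in all, crops included, and the job is handed in when it is done.

```bash
ls; mkdir -p pics
python3 - <<'E'
from workcell import env
import cv2,numpy as np
s=env.state();print(s)
a=env.read_camera("scene");b=env.read_camera("side")
cv2.imwrite("pics/scene.png",a);cv2.imwrite("pics/side.png",b)
for n in("scene","side","wrist"):print(n,env.calibration(n))
E
```

```text
pics
{'clock': 0.0, 'joint_pos': array([-1.76648888e-05,  2.60681350e-01, -1.39377065e-01,  1.17270054e+00,
       -3.19503638e-05,  1.57078845e+00]), 'joint_vel': array([ 6.10405665e-04, -4.76419094e-04,  7.73436946e-04, -9.15353318e-04,
       -5.71892330e-04,  9.77446208e-05]), 'joint_efforts': array([-3.22425103e-04, -4.05677426e+01,  2.53926122e+01,  1.89446745e-02,
       -4.02533055e-05,  2.61086342e-05]), 'position': array([ 5.24342619e-01, -1.90520455e-05,  2.44463252e-01]), 'orientation': array([-2.22048640e+00, -2.22046473e+00,  2.21443496e-03]), 'contact_force': array([ 0.17480578,  0.17497699, -0.12434429]), 'ft_torque': array([-0.03825745,  0.01068402, -0.03836251]), 'grasp_force': 0.0, 'grip_width': 0.9992889554721749}
scene {'intrinsics': array([[359.9511346 ,   0.        , 251.93582077],
       [  0.        , 359.9511346 , 189.69292192],
       [  0.        ,   0.        ,   1.        ]]), 'cam_to_world': array([[ 0.78821376, -0.28846242,  0.54360694,  0.01813536],
       [-0.61537392, -0.36107754,  0.70066964, -0.80141556],
       [-0.0058326 , -0.88679898, -0.46211
[... 350 characters left out ...]
69 , -0.61227731,  0.7698254 , -1.03284949],
       [-0.00311595, -0.78228323, -0.62291512,  0.84880206],
       [ 0.        ,  0.        ,  0.        ,  1.        ]])}
wrist {'intrinsics': array([[297.31863964,   0.        , 257.85925533],
       [  0.        , 297.31863964, 193.17326316],
       [  0.        ,   0.        ,   1.        ]]), 'T_tool_cam': array([[-2.01695321e-04, -9.61745065e-01, -2.73945959e-01,
         7.02543962e-02],
       [ 9.99998859e-01, -6.04174977e-04,  1.38482500e-03,
         7.37719626e-04],
       [-1.49735990e-03, -2.73945367e-01,  9.61744090e-01,
        -1.28538472e-01],
       [ 0.00000000e+00,  0.00000000e+00,  0.00000000e+00,
         1.00000000e+00]])}
```

View pics/scene.png

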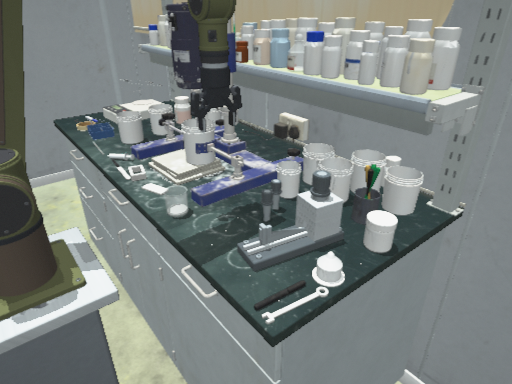

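View pics/side.png

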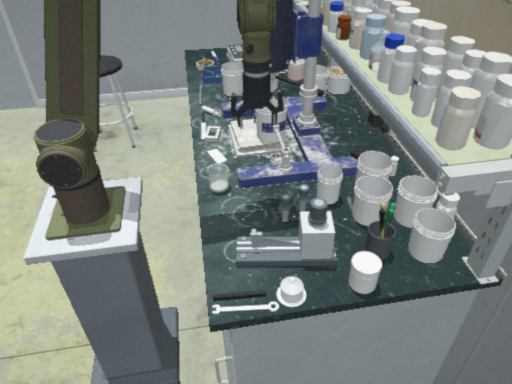

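The side view shows the block near (317,235) with the plug knob at (318,208). Smaller plugs stand loose behind it at (285,205) and (303,195). The scene view shows the same block at (319,215) and knob at (321,182), with small plugs at (267,205) and (276,192). The beaker is at (177,203) and the cup at (329,268) in the scene view. The knob on the sleeve block is the largest and stands in the block, so it fits the description. I'll confirm with one enlarged crop.

Run:
```python
import cv2,numpy as np
a=cv2.imread("pics/scene.png")[160:300,225:360];b=cv2.imread("pics/side.png")[180:320,205:340]
c=np.hstack([cv2.resize(a,(395,410),interpolation=cv2.INTER_CUBIC),cv2.resize(b,(395,410),interpolation=cv2.INTER_CUBIC)])
cv2.imwrite("pics/crop1.png",c)
```

```text
(no output)
```

View pics/crop1.png

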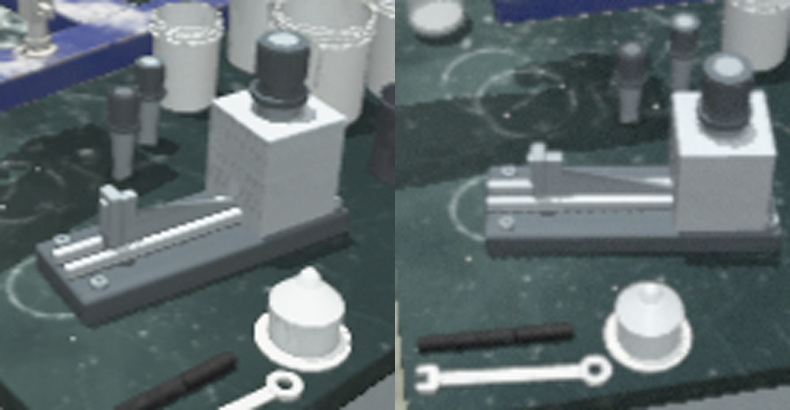

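The crop confirms it. The large dark knob sits on the white block at crop (285,42) and (728,68), the wedge head is at (118,215) and (545,170), and the two thinner plugs standing loose are decoys. Next I fit the stand pose.

```bash
cat > h.py <<'E'
from workcell import env
import numpy as np,cv2
from scipy.optimize import least_squares
def proj(n,P):
    c=env.calibration(n);T=np.linalg.inv(c["cam_to_world"]);p=T[:3,:3]@P+T[:3,3];q=c["intrinsics"]@p;return q[:2]/q[2]
def tri(a,b,z=None):
    f=lambda P:np.r_[proj("scene",P)-a,proj("side",P)-b,[] if z is None else [(P[2]-z)*5e3]]
    r=least_squares(f,[.5,-.3,.1]);return r.x,np.abs(r.fun).max()
sc=lambda u,v:np.array([225+u/2.926,160+v/2.929])
si=lambda u,v:np.array([205+(u-395)/2.926,180+v/2.929])
E
python3 - <<'E'
from h import *
o=[("scene",sc(215,97),(-.04,.04,.119)),("scene",sc(266,143),(-.04,-.04,.119)),("scene",sc(345,118),(.04,-.04,.119)),
("side",si(672,93),(-.04,.04,.119)),("side",si(767,93),(.04,.04,.119)),("side",si(775,152),(.04,-.04,.119)),("side",si(676,152),(-.04,-.04,.119)),
("scene",sc(285,42),(0,0,.183)),("side",si(728,68),(0,0,.183)),
("side",si(488,238),(-.208,-.045,.025)),("scene",sc(82,300),(-.208,-.045,.025)),("scene",sc(37,245),(-.208,.045,.025)),("side",si(778,235),(.057,-.045,.025))]
def f(p):
    c,s=np.cos(p[2]),np.sin(p[2]);R=np.array([[c,-s,0],[s,c,0],[0,0,1]])
    return np.concatenate([proj(n,R@np.array(L)+[p[0],p[1],0])-u for n,u,L in o])
r=least_squares(f,[.5,-.3,0],loss="soft_l1");print(r.x);print(f(r.x).reshape(-1,2).round(1))
# wedge head top centre 
print("head",tri(sc(118,190),si(545,147)))
print("cup",tri(sc(310,270),si(650,290)))
print("beaker",tri(np.array([177,203]),np.array([218,180]),.036))
x,y,w=r.x;c,s=np.cos(w),np.sin(w)
h=tri(sc(118,190),si(545,147))[0][:2]-[x,y];print("head local",h@[c,s],h@[-s,c])
E
```

```text
[ 0.62723032 -0.2900407  -0.1867345 ]
[[-1.1  0.9]
 [ 0.7 -0.5]
 [ 0.6  0.2]
 [ 0.3 -0.4]
 [-1.6 -0.3]
 [-0.5  1.1]
 [ 0.9  1.1]
 [-0.1 -0.7]
 [-0.2 -0.5]
 [-1.2 -1.2]
 [ 0.8  0.6]
 [-0.8 -1.5]
 [ 1.6  0.1]]
head (array([ 0.47650161, -0.25954505,  0.08501014]), np.float64(0.6656952156408522))
cup (array([ 0.53586943, -0.41218916,  0.06548292]), np.float64(0.9515427058593673))
beaker (array([0.40047663, 0.04177048, 0.03599718]), np.float64(0.3578419097333949))
head local -0.15376995745799985 0.001982548725748582
```

```bash
python3 -m pendant '[[-0.036,0.013,0,0,0.0854],[-0.072,0.026,0,0,0.0854],[-0.108,0.039,0,0,0.0854],[-0.144,0.052,0,0,0.0854],[-0.18,0.065,0,0,0.0854],[-0.216,0.078,0,0,0.0854],[-0.252,0.09,0,0,0.0854],[-0.29,0.103,0,0,0.0854],[-0.29,0.103,0,0,0.0854],[-0.29,0.103,0,0,0.0854],[-0.29,0.103,0,0,0.0854]]'
python3 - <<'E'
from h import *
s=env.state();print(s["position"],s["orientation"],s["joint_pos"])
cv2.imwrite("pics/w1.png",env.read_camera("wrist"))
E
```

```text
clock: 1.02
position: [0.6274, -0.2898, 0.2443]
orientation: [-2.221, -2.219, 0.001]
contact_force: [-0.8, 0.0, 0.5]
grip_width: 1.002
grasp_force: 0.0
[ 0.62742526 -0.28979928  0.2442867 ] [-2.22050352e+00 -2.21918299e+00  5.28992730e-04] [-4.32900682e-01  5.62248105e-01  3.38589544e-01  1.34937505e+00
  4.64637416e-04  1.13849000e+00]
```

View pics/w1.png

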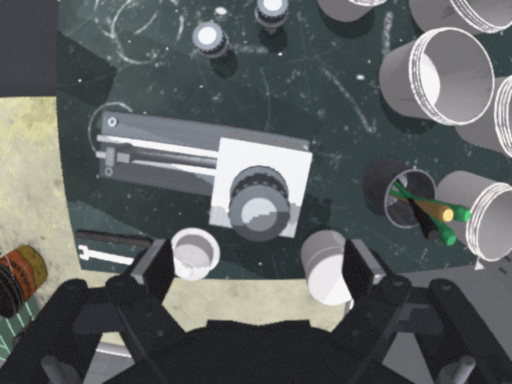

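The wrist view shows the knob top centred at about (262,212). The block's top corners are near (219,137), (312,153), (297,238) and (209,223), and the wedge head is at (111,156). I convert these to world positions.

```bash
cat >> h.py <<'E'
from scipy.spatial.transform import Rotation as Ro
def wray(u,v,z,s):
    c=env.calibration("wrist");K=c["intrinsics"];T=c["T_tool_cam"]
    d=np.array([u-K[0,2],v-K[1,2]])/K[0,0];r=np.hypot(*d);ray=np.r_[d/r*np.sin(r),np.cos(r)]
    R=Ro.from_rotvec(s["orientation"]).as_matrix();o=s["position"]+R@T[:3,3];w=R@T[:3,:3]@ray
    return o+w*(z-o[2])/w[2]
E
python3 - <<'E'
from h import *
s=env.state()
print("knob",wray(262,212,.183,s))
C=np.array([wray(u,v,.119,s) for u,v in[(219,137),(312,153),(297,238),(209,223)]]);print(C,C.mean(0))
print("head",wray(111,156,.087,s))
E
```

```text
knob [ 0.63122807 -0.28625747  0.183     ]
[[ 0.59504676 -0.24099829  0.119     ]
 [ 0.6755849  -0.25473634  0.119     ]
 [ 0.66533443 -0.33503581  0.119     ]
 [ 0.58312585 -0.31989299  0.119     ]] [ 0.62977299 -0.28766586  0.119     ]
head [ 0.47320455 -0.2594059   0.087     ]
```

```bash
python3 -m pendant '[[0.002,0.002,0.03,0,0.0854],[0.002,0.002,0.055,0,0.0854],[0.002,0.002,0.075,0,0.0854],[0.002,0.002,0.081,0,0.0854],[0.002,0.002,0.081,0,0.0854],[0.002,0.002,0.081,0,0.06],[0.002,0.002,0.081,0,0.045],[0.002,0.002,0.081,0,0.03],[0.002,0.002,0.081,0,0.03],[0.002,0.002,0.081,0,0.03],[0.002,0.002,0.081,0,0.03],[0.002,0.002,0.081,0,0.03]]'
python3 - <<'E'
from h import *
s=env.state();print(s["position"],s["contact_force"],s["ft_torque"],s["grip_width"])
E
```

```text
clock: 2.07
position: [0.6309, -0.2884, 0.1663]
orientation: [2.219, 2.219, 0.002]
contact_force: [-1.0, -0.3, 6.4]
grip_width: 0.474
grasp_force: 60.1
[ 0.63088549 -0.28842619  0.16628084] [-1.0037733  -0.26613967  6.41311456] [ 0.0664722   0.13017507 -0.00266229] 0.47384588398598326
```

```bash
python3 -m pendant '[[0,0,0.001,0.05,0.03],[0,0,0.001,0.1,0.03],[0,0,0.001,0.15,0.03],[0,0,0.001,0.2,0.03],[0,0,0.001,0.25,0.03],[0,0,0.001,0.3,0.03],[0,0,0.001,0.35,0.03],[0,0,0.001,0.35,0.03],[0,0,0.001,0.4,0.03],[0,0,0.001,0.4,0.03]]'
```

```text
clock: 2.9
position: [0.6294, -0.2881, 0.1623]
orientation: [-2.618, -1.735, 0.002]
contact_force: [1.1, -1.6, -3.1]
grip_width: 0.473
grasp_force: 61.1
```

```bash
python3 -m pendant '[[0,0,0.001,0,0.03],[0,0,0.002,0,0.03],[0,0,0.003,0,0.03],[0,0,0.004,0,0.03],[0,0,0.004,0,0.03]]'; python3 -c "
from h import *
s=env.state();print(s['ft_torque'],s['position'])"
```

```text
clock: 3.32
position: [0.63, -0.2881, 0.1597]
orientation: [2.618, 1.736, 0.0]
contact_force: [-1.4, -0.9, 1.7]
grip_width: 0.476
grasp_force: 61.7
[-0.20067804  0.37655     0.06448346] [ 0.62996401 -0.28811237  0.15973623]
```

```bash
python3 -m pendant '[[0,0,0.002,0,0.03],[0,0,0.004,0,0.03],[0,0,0.006,0,0.03],[0,0,0.008,0,0.03],[0,0,0.01,0,0.03],[0,0,0.012,0,0.03],[0,0,0.012,0,0.03],[0,0,0.012,0,0.03]]'; python3 -c "
from h import *
s=env.state();print(s['ft_torque'],s['position'])"
```

```text
clock: 3.98
position: [0.6305, -0.2879, 0.1547]
orientation: [2.614, 1.734, 0.005]
contact_force: [-9.8, 3.9, 29.4]
grip_width: 0.474
grasp_force: 64.4
[0.66004696 2.07381172 0.00773771] [ 0.63046401 -0.28785736  0.15468789]
```

```bash
python3 -m pendant '[[0,0,-0.004,0,0.03],[0,0,-0.006,0,0.03],[0,0,-0.006,0,0.03],[0,0,-0.006,0,0.0854],[0,0,-0.006,0,0.0854],[0,0,-0.006,0,0.0854],[0,0,-0.006,0,0.0854],[0,0,-0.006,0,0.0854],[0,0,-0.03,0,0.0854],[0,0,-0.06,0,0.0854],[0,0,-0.095,0,0.0854],[0,0,-0.095,0,0.0854],[0,0,-0.095,0,0.0854]]'
python3 - <<'E'
from h import *
s=env.state();print(s["position"],s["orientation"],s["joint_pos"],s["contact_force"])
w=env.read_camera("wrist");b=env.read_camera("side")
c=np.hstack([w[:,:400],cv2.resize(b[180:320,205:340],(370,384),interpolation=cv2.INTER_CUBIC)])
cv2.imwrite("pics/c2.png",c)
E
```

```text
clock: 5.07
position: [0.6316, -0.2887, 0.2452]
orientation: [2.614, 1.733, 0.005]
contact_force: [0.1, -0.2, -0.3]
grip_width: 1.0
grasp_force: 0.0
[ 0.63164914 -0.28874272  0.24521124] [2.61422865 1.733015   0.00512493] [-4.28797820e-01  5.61827684e-01  3.40197991e-01  1.34310627e+00
  7.80262199e-05  1.54199156e+00] [ 0.05403727 -0.23878851 -0.33256805]
```

View pics/c2.png

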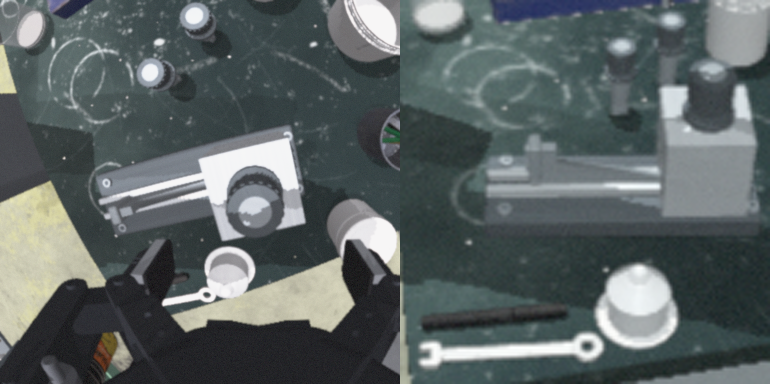

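Plug collar is on the face: it sank 11.6 mm and then the force rose to 29 N. Next I go behind the wedge's butt, fingers closed, with the tool's x axis pointing away from the block.

```bash
python3 -m pendant '[[-0.004,-0.018,0,-0.11,0.04],[-0.008,-0.036,0,-0.22,0],[-0.012,-0.054,0,-0.33,0],[-0.016,-0.072,0,-0.44,0],[-0.02,-0.09,0,-0.55,0],[-0.024,-0.108,0,-0.66,0],[-0.028,-0.126,0,-0.77,0],[-0.032,-0.144,0,-0.88,0],[-0.036,-0.162,0,-0.99,0],[-0.04,-0.18,0,-1.1,0],[-0.043,-0.195,0,-1.21,0],[-0.0456,-0.2073,0,-1.32,0],[-0.0456,-0.2073,0,-1.43,0],[-0.0456,-0.2073,0,-1.54,0],[-0.0456,-0.2073,0,-1.65,0],[-0.0456,-0.2073,0,-1.75,0],[-0.0456,-0.2073,0,-1.791,0],[-0.0456,-0.2073,0,-1.791,0],[-0.0456,-0.2073,0,-1.791,0]]'
python3 - <<'E'
from h import *
s=env.state();print(s["position"],s["orientation"],s["joint_pos"])
R=Ro.from_rotvec(s["orientation"]).as_matrix();print(np.arctan2(R[1,0],R[0,0]))
w=env.read_camera("wrist");b=env.read_camera("side")
c=np.hstack([w[:,:400],cv2.resize(b[180:320,205:340],(370,384),interpolation=cv2.INTER_CUBIC)])
cv2.imwrite("pics/c3.png",c)
E
```

```text
clock: 6.75
position: [0.4205, -0.2488, 0.241]
orientation: [-0.284, -3.126, -0.002]
contact_force: [0.1, -0.1, -0.0]
grip_width: 0.003
grasp_force: 0.0
[ 0.4205108  -0.24879801  0.24100473] [-2.83766804e-01 -3.12635893e+00 -1.85099122e-03] [-5.34288802e-01  2.01808775e-01 -2.27680074e-01  1.14396454e+00
  4.25895867e-05 -3.53253109e-01]
2.9605580918955257
```

View pics/c3.png

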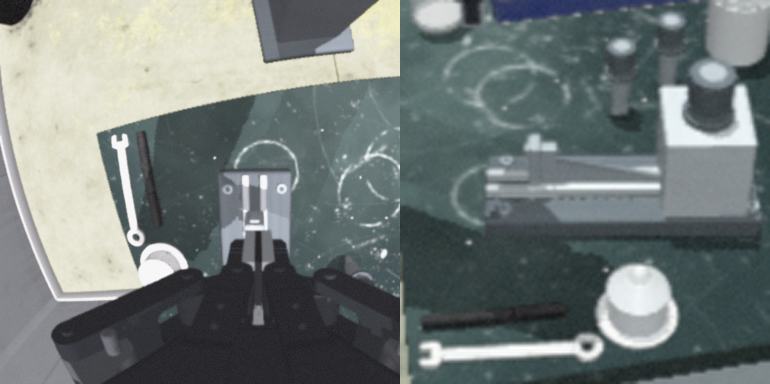

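The wrist view looks down the channel. The base end edge is at v≈171 (u 221–292), the ribs are at u≈246 and 263, and the wedge head's butt is near (255,212).

Run:
```python
from h import *
s=env.state()
w=-.18;c,sn=np.cos(w),np.sin(w)
L=lambda P:((P[:2]-[.6295,-.2877])@[c,sn],(P[:2]-[.6295,-.2877])@[-sn,c])
print("tcp",L(s["position"]))
for n,u,v,z in[("bl",221,171,.025),("br",292,171,.025),("rl",246,178,.037),("rr",263,178,.037),("head",255,212,.087),("head bottom",255,212,.039),("head2",255,230,.087)]:
    P=wray(u,v,z,s);print(n,P.round(4),np.round(L(P),4))
i=cv2.imread("pics/c3.png")[160:240,210:300];cv2.imwrite("pics/c4.png",cv2.resize(i,(720,640)[:2],interpolation=cv2.INTER_CUBIC)[:600])
```

```text
tcp (np.float64(-0.21221241046241862), np.float64(0.0007386232141556237))
bl [ 0.4153 -0.2914  0.025 ] [-0.2101 -0.042 ]
br [ 0.4306 -0.2083  0.025 ] [-0.2099  0.0425]
rl [ 0.4265 -0.2628  0.037 ] [-0.2042 -0.0118]
rr [ 0.4301 -0.2435  0.037 ] [-0.2041  0.0078]
head [ 0.4517 -0.2565  0.087 ] [-0.1805 -0.0011]
head bottom [ 0.4684 -0.26    0.039 ] [-0.1634 -0.0016]
head2 [ 0.4712 -0.2601  0.087 ] [-0.1607 -0.0012]
```

View pics/c4.png

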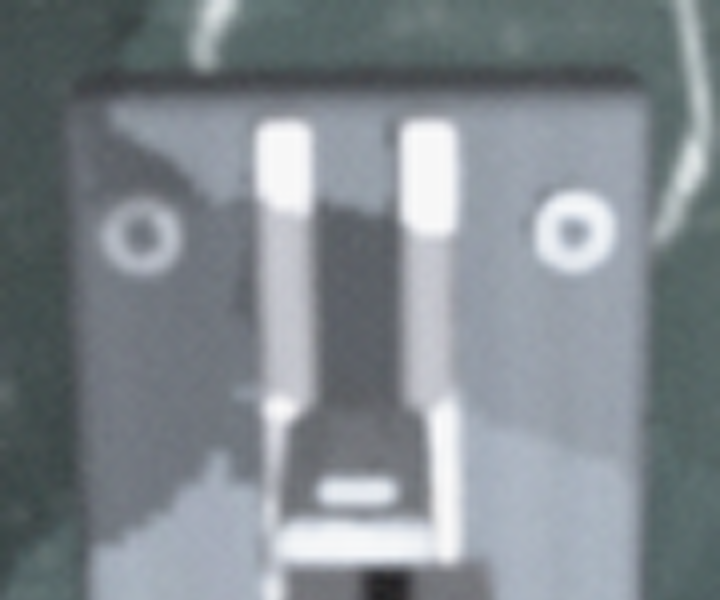

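The butt's lower edge is at v≈210 and its upper edge at v≈225, so the butt is about 0.166 short of the bore axis and centred. I go down behind it.

```bash
python3 -m pendant '[[0,-0.002,0.035,0,0],[0,-0.002,0.07,0,0],[0,-0.002,0.105,0,0],[0,-0.002,0.14,0,0],[0,-0.002,0.165,0,0],[0,-0.002,0.177,0,0],[0,-0.002,0.177,0,0],[0,-0.002,0.177,0,0]]'
python3 -m pendant '[[-0.01,0,0,0,0],[-0.018,0,0,0,0],[-0.024,0,0,0,0],[-0.03,0,0,0,0],[-0.036,0,0,0,0],[-0.042,0,0,0,0],[-0.048,0,0,0,0],[-0.048,0,0,0,0]]'
```

```text
clock: 7.52
position: [0.4204, -0.2509, 0.0647]
orientation: [-0.283, -3.127, -0.001]
contact_force: [0.8, 0.2, 0.9]
grip_width: -0.001
grasp_force: 0.0
clock: 8.18
position: [0.4699, -0.2603, 0.0655]
orientation: [0.281, 3.127, -0.001]
contact_force: [1.1, 0.1, -0.0]
grip_width: -0.001
grasp_force: 0.0
```

```bash
python3 -m pendant '[[-0.004,0,0,0,0],[-0.008,0,0,0,0],[-0.012,0,0,0,0],[-0.016,0,0,0,0],[-0.02,0,0,0,0],[-0.024,0,0,0,0],[-0.028,0,0,0,0],[-0.032,0,0,0,0],[-0.036,0,0,0,0],[-0.036,0,0,0,0]]'
python3 - <<'E'
from h import *
s=env.state();print(s["position"],(s["position"][:2]-[.6295,-.2877])@[np.cos(.18),-np.sin(.18)])
b=env.read_camera("side");a=env.read_camera("scene")
c=np.hstack([cv2.resize(x,(395,410),interpolation=cv2.INTER_CUBIC) for x in(a[160:300,225:360],b[180:320,205:340])])
cv2.imwrite("pics/c5.png",c)
E
```

```text
clock: 9.02
position: [0.5018, -0.2656, 0.0645]
orientation: [-0.282, -3.125, -0.002]
contact_force: [-3.6, -0.3, -1.0]
grip_width: 0.002
grasp_force: 2.0
[ 0.50183318 -0.26562489  0.06451202] -0.12955629296138105
```

View pics/c5.png

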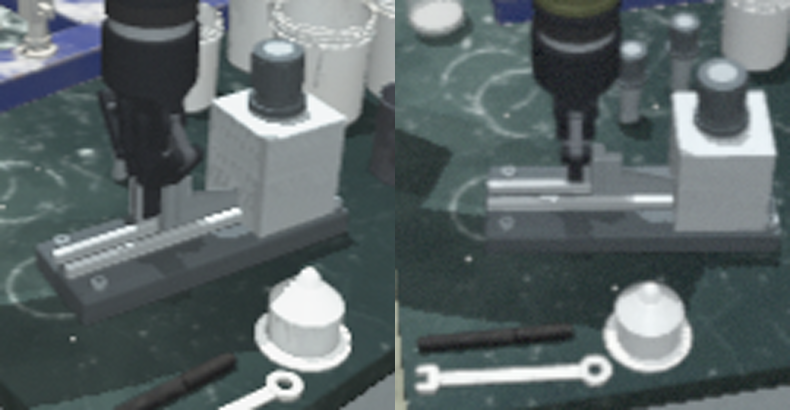

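The picture shows the closed fingers on the wedge butt, side crop (592,175). The plug is still home, with its knob top at (278,48) and (723,73) in the crops. I keep pushing.

```bash
python3 -m pendant '[[-0.003,0,0,0,0],[-0.006,0,0,0,0],[-0.009,0,0,0,0],[-0.012,0,0,0,0],[-0.015,0,0,0,0],[-0.018,0,0,0,0],[-0.021,0,0,0,0],[-0.024,0,0,0,0],[-0.024,0,0,0,0],[-0.024,0,0,0,0]]'
python3 - <<'E'
from h import *
s=env.state();print(s["position"],s["contact_force"],(s["position"][:2]-[.6295,-.2877])@[np.cos(.18),-np.sin(.18)])
b=env.read_camera("side");a=env.read_camera("scene")
c=np.hstack([cv2.resize(x,(395,410),interpolation=cv2.INTER_CUBIC) for x in(a[160:300,225:360],b[180:320,205:340])])
cv2.imwrite("pics/c6.png",c)
E
```

```text
clock: 9.95
position: [0.5285, -0.271, 0.0657]
orientation: [0.281, 3.127, -0.001]
contact_force: [0.1, -1.1, 0.1]
grip_width: -0.0
grasp_force: 0.1
[ 0.52852951 -0.27095048  0.06570254] [ 0.06326806 -1.06184867  0.10940115] -0.10233784050649365
```

View pics/c6.png

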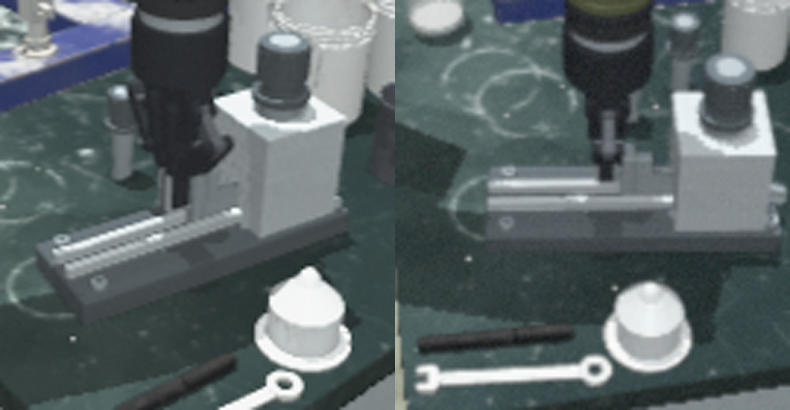

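The knob top is now at (284,42) and (728,68), almost back at its starting height. I triangulate it by image matching against the start pictures.

Run:
```python
from h import *
for n,p in[("start",((285,42),(728,68))),("home",((278,48),(723,73))),("now",((284,42),(728,68)))]:print(n,tri(sc(*p[0]),si(*p[1])))
# subpixel knob-top shift vs start in full-res images
A={"scene":cv2.imread("pics/scene.png"),"side":cv2.imread("pics/side.png")}
for n,(x,y) in{"scene":(321,175),"side":(318,204)}.items():
    b=env.read_camera(n);t=A[n][y-10:y+12,x-12:x+12]
    r=cv2.matchTemplate(cv2.resize(b[y-25:y+27,x-27:x+27],None,fx=8,fy=8,interpolation=cv2.INTER_CUBIC),cv2.resize(t,None,fx=8,fy=8,interpolation=cv2.INTER_CUBIC),cv2.TM_CCOEFF_NORMED)
    m=cv2.minMaxLoc(r);d=np.array(m[3])/8-15;print(n,m[1],d,"px/10mm",proj(n,np.array([.629,-.288,.183]))-proj(n,np.array([.629,-.288,.173])))
```

```text
start (array([ 0.62789845, -0.28990631,  0.18101291]), np.float64(0.07751235959889868))
home (array([ 0.62473739, -0.28659022,  0.1744459 ]), np.float64(0.3125426426312572))
now (array([ 0.62821683, -0.28877497,  0.18030445]), np.float64(0.01345223204833701))
scene 0.9941262006759644 [0.375 0.25 ] px/10mm [ 0.35111113 -3.78198352]
side 0.993170440196991 [0.625 0.125] px/10mm [ 0.31882693 -3.08750898]
```

It has been raised about 11 mm. Now I back off, lift clear and check.

```bash
python3 -m pendant '[[0.015,0,0,0,0],[0.035,0,0,0,0],[0.05,0,0,0,0],[0.05,0,0,0,0],[0.05,0,-0.03,0,0],[0.05,0,-0.065,0,0],[0.05,0,-0.1,0,0],[0.05,0,-0.14,0,0],[0.05,0,-0.16,0,0],[0.05,0,-0.16,0,0],[0.05,0,-0.16,0,0],[0.05,0,-0.16,0,0]]'
python3 - <<'E'
from h import *
b=env.read_camera("side");a=env.read_camera("scene")
c=np.hstack([cv2.resize(x,(395,410),interpolation=cv2.INTER_CUBIC) for x in(a[160:300,225:360],b[180:320,205:340])])
cv2.imwrite("pics/c7.png",c)
E
```

```text
clock: 11.15
position: [0.4782, -0.2615, 0.2247]
orientation: [-0.282, -3.129, -0.0]
contact_force: [-0.3, -0.0, -0.3]
grip_width: -0.003
grasp_force: 0.0
```

View pics/c7.png

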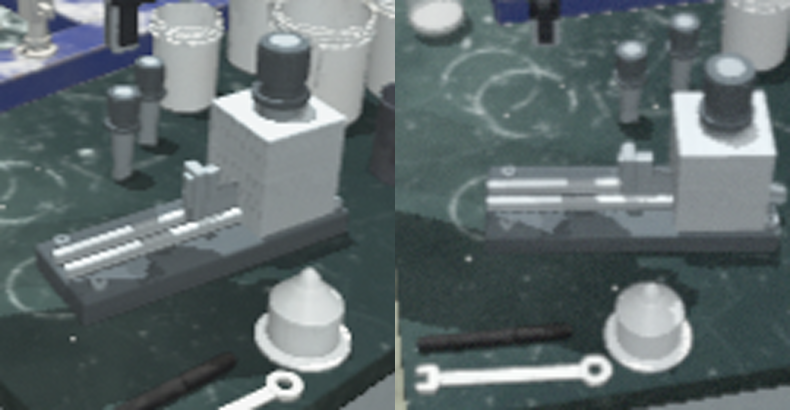

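The plug stands raised, with its knob top at (284,42) and (728,68). The wedge is through the slot with its head at (200,185) and (635,165). The cup is unmoved at (310,270), and the arm is clear.

```bash
python3 -c "
from workcell import env
print(env.job_done())"
```

```text
the job is handed in; nothing more can be done
None
```

Job handed in at about 11 s of the 54 s allowed: the tang dropped in within a 0.4 rad clockwise turn, I pressed the plug home and released it, and the wedge alone then raised it about 11 mm; it was still standing on the wedge at hand-in, the cup was unmoved in the last picture, and the arm kept well away from the beaker, though I took no final picture of it.

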